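# Turn the rinsed measure mouth-down on the draining rack

### The job

The white measure with the six-sided foot has been rinsed and stands mouth-up on the bench: turn it over and leave it standing mouth-down in the middle of the slatted steel draining rack to dry. Lower it onto the rack by hand rather than dropping it, and leave the other things where they are.

Things in the scene. Friction and masses are not known exactly. Their poses are not given: they have to be found in the camera images.
- measure: white plastic measure, 120 mm tall, 90-180 g: straight round cup, 58 mm outside diameter, wall 3.5 mm, on a six-sided foot 66 mm across flats, 76 mm across corners, 8 mm thick. Starts upright, mouth up. Origin: centre of the foot's underside; z axis along the cup towards the mouth
- measure_rim (a point): centre of the measure's mouth, 120 mm from its underside. Laid on its side the measure rests on a flat of its foot and on the rim, nearly level, its axis 29 to 33 mm up, and does not roll. The bench about 0.45 m ahead of the robot and 0.04 m to its left is free: there it can be laid down and taken again
- rack: fixed draining rack, 150 x 150 mm, of flat steel slats (13 mm wide, 6.5 mm gaps), flat top 30 mm above the bench, on a thin grey drip plate. Origin: centre of its underside, z up, slats along its x. It trades places with the balance from run to run
- rack_top (a point): centre of the rack's top face, 30 mm above the bench
- balance: fixed grey bench balance, 170 x 140 mm, 36 mm high with a round steel pan; origin centre of its underside. A bystander
- bottle: loose amber bottle with a white cap, 62 mm diameter, 140 mm tall; origin centre of its underside. Leave it
- beaker: loose white round beaker without a foot, 76 mm across its rim, 85 mm tall, standing mouth-down already; origin centre of its underside as it stands. Leave it. Measure, bottle and beaker trade places from run to run
- jar: loose small glass jar with a metal cap, 38 mm diameter, 75 mm tall, at the back; origin centre of its underside. Leave it
- bottle2: loose larger amber bottle, 72 mm diameter, 170 mm tall, at the back; origin centre of its underside. Leave it
- print_block: loose wooden block, 70 x 110 x 35 mm, at the back; origin centre of its underside. Leave it
- spatula: loose steel spatula, 190 mm long, lying along its x left of the robot's foot; origin at its underside. Leave it
Not all that is in view belongs to the job. Leave any pink or yellow look-alike of the measure alone.

How it is judged:
By the outcome, as a careful person would: the job done as asked, in the order asked, and still so for the second after the job is handed in, with the robot touching nothing.
It also fails if it takes over 61 s, if anything falls off the work surface, if the arm or the gripper's body presses on something with over 40 N, if the wrist force passes 120 N, or if a joint passes its speed limit or range.

### The arm

A 6-joint arm with a two-finger parallel gripper is mounted at the origin on the work surface. World frame = base frame: x ahead of the robot, y to its left, z up, the work surface at z = 0. Lengths are in mm, angles in degrees, forces in N, time in s.
With the tool pointing down it reaches from about 250 to 800 mm from the base axis. Payload 8.5 kg.
Tool frame: the origin (TCP) lies at the very end of the fingers, on their centre line; the grasp point (between the pads) lies 19 mm behind it; z points along the fingers, y is the line along which they close (so a half turn about z gives the same grasp; the last joint's range is limited). The gripper opens to 85 mm and grips with 20 to 120 N. Pads are 22 mm wide; open, the fingers measure 114 mm over their backs; the gripper's body (76 mm by 85 mm) begins 54 mm behind the grasp point. The pads swing forward as they close: fully open they stand 13 mm farther back than shut.
Start: joints at [63.197, 13.648, -0.773, 75.585, 0, 90], TCP at [236.713, 468.557, 231.276] pointing down, gripper open.
Joint ranges: [-152.45, 152.45], [-59.26, 108.67], [-65.41, 83.53], [-104.44, 129.93], [-82.83, 76.93], [-180, 180]. Speed limits (degrees/s): [127.2, 127.2, 159.86, 180, 180, 180].

### API

Orientations are given as a 3x3 rotation matrix whose columns are the frame's x, y, z axes.
In Python, from cell import manip, imaging gives the robot as it stands.
- The arm moves only by the tool arm_command, never from a script. Its arguments are lists of equal length, an entry for each row: "dp": the shift along the tool's x, y, z in m, a list of three; "turn": the turn, a rotation vector about the tool's x, y, z in degrees, a list of three; "fingers": the finger opening in m, from 0 to 0.0854. A call has 1 to 10 rows; each row shifts and turns the commanded pose from where the row before left it, along the tool's axes as they then stand; what a row does not reach is not made up. A row lasts 1/12 s, in which the tool goes at most 41.7 mm and 7.16 degrees, less where a joint would pass 70% of its speed; a pose out of reach is approached as far as the arm can. A call with a gripper value outside its range is refused whole. The fingers move at their own pace and stop on an object; "grip_force" is the grip in N (left out, the last holds). Time passes only in rows, so rows that do not move let the fingers close. It gives the time, the measured TCP pose, the force, the opening and the grip force at its end, in the units of the state.
- manip.get_state(): the state, without advancing time (a new reading comes with each control period).
- imaging.capture(name): name is "side" or "top" or "wrist"; returns (picture, depth): 420x560x3 uint8, blue, green, red; 420x560 float32, mm along the optical axis (not along the pixel's ray), 0 where there is no reading.
- imaging.get_calibration(name): a dict with "fx", "fy", "cx", "cy" (pixels), "extrinsics" (4x4, takes a point from camera to world coordinates). Camera axes: x right, y down, z forward; pixel columns grow to the right and rows downward; lengths in mm; the calibration is good to about 2 mm. A picture is of the moment at which its call begins: read the wrist's pose just before it. get_calibration takes no time and is no camera call; for the wrist camera it gives the pose at the moment of the call.
- manip.hand_in(): hands the job in; it is judged then, once.
The state is a dict: "t": time; "joints": joint angles; "qd": joint speeds; "joint_efforts": joint torques, N m; "position": TCP position; "eef_rot": TCP orientation; "ft_force": force on the tool from outside, world axes, zero at the start; "wrist_torque": the same for the moment, N m; "grip_width": opening from 0.0 (shut) to 1.0 (fully open); "gripper_force": force on a finger pad.
Only numpy, scipy, OpenCV 4.12 (cv2) and the standard library are available. Lean on these libraries where they do the work, as an engineer would, in place of code of your own. Each camera call takes 0.05 s, during which the arm holds its last target. There are 200 camera calls.

## Working session

There is one attempt and no reset: what is moved stays moved. The work goes in short steps, Python scripts to look and compute and a tool call to move; the robot and the scene stay as the last step left them, time stands still between calls to the robot, and variables do not carry over. Pictures are saved under pics/ and viewed, at most 10 in all, crops included, and the job is handed in when it is done.

Besides the shell and the picture viewer there is one more tool, called as a command line: name --argument value ..., lists and objects as JSON in quotes. arm_command: Moves the arm, as the interface text tells. Its arguments: {"type":"object","properties":{"dp":{"type":"array","items":{"type":"array","items":{"type":"number"}}},"turn":{"type":"array","items":{"type":"array","items":{"type":"number"}}},"fingers":{"type":"array","items":{"type":"number"}},"grip_force":{"type":"number"}},"required":["dp","turn","fingers"]}

```bash
mkdir -p pics; python3 - <<'E'
from cell import manip, imaging
import cv2,numpy as np
for n in("top","side"):
    p,d=imaging.capture(n); cv2.imwrite(f"pics/{n}0.png",p); np.save(f"{n}0.npy",d)
    print(n,imaging.get_calibration(n))
s=manip.get_state(); print(s["t"],s["position"],s["eef_rot"],s["grip_width"])
E
```

```text
top {'fx': 475.6924873422794, 'fy': 475.6924873422794, 'cx': 278.13413989730805, 'cy': 211.62287391304164, 'extrinsics': array([[-2.51104209e-02, -9.96677461e-01,  7.74822856e-02,
         4.41439457e+02],
       [-9.99521785e-01,  2.36316543e-02, -1.99435983e-02,
         8.03836714e+01],
       [ 1.80463003e-02, -7.79460245e-02, -9.96794236e-01,
         1.36717148e+03],
       [ 0.00000000e+00,  0.00000000e+00,  0.00000000e+00,
         1.00000000e+00]])}
side {'fx': 489.7975337568486, 'fy': 489.7975337568486, 'cx': 289.90486280271216, 'cy': 206.00201737764115, 'extrinsics': array([[ 9.91040228e-01, -1.03294447e-01,  8.46730446e-02,
         4.37312526e+02],
       [-1.33509154e-01, -7.48010244e-01,  6.50119974e-01,
        -7.26196071e+02],
       [-3.81747860e-03, -6.55599674e-01, -7.55098997e-01,
         1.03096999e+03],
       [ 0.00000000e+00,  0.00000000e+00,  0.00000000e+00,
         1.00000000e+00]])}
0.1 [236.57675738 468.23619126 230.74291988] [[-8.92537658e-01  4.50972487e-01 -5.87096741e-04]
 [ 4.50972869e-01  8.92536865e-01 -1.18968274e-03]
 [-1.25087005e-05 -1.32660135e-03 -9.99999120e-01]] 1.0041378633971643
```

View pics/top0.png

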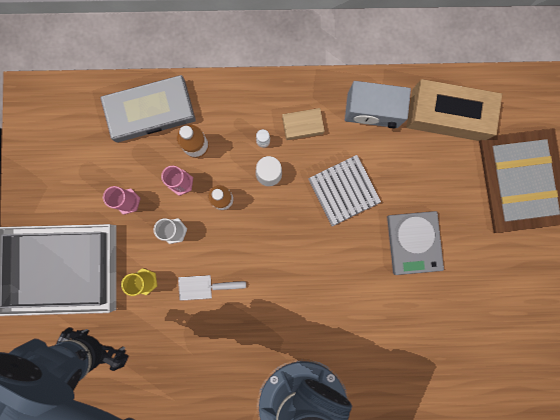

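View pics/side0.png

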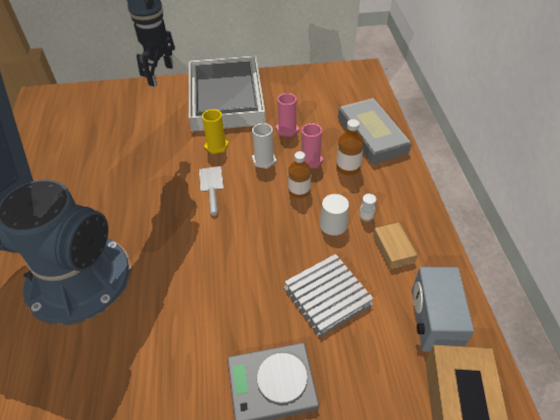

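The top picture shows the white measure with its mouth at about (163,230) and its foot at about (175,231). The rack is centred near (346,190), the balance near (416,243), the small bottle near (220,197), the pink look-alikes near (177,180) and (121,200), the yellow one near (138,284), and the beaker near (268,171). The side picture agrees. Next I'll measure with depth.

```bash
cat > h.py <<'E'
import numpy as np,cv2
from cell import manip,imaging
def pix2w(c,u,v,z):   # pixel to world, on the plane of height z
    E=np.array(c["extrinsics"]); r=E[:3,:3]@np.array([(u-c["cx"])/c["fx"],(v-c["cy"])/c["fy"],1.]); o=E[:3,3]
    return o+r*(z-o[2])/r[2]
def cloud(c,d):
    v,u=np.indices(d.shape); P=np.stack([(u-c["cx"])/c["fx"]*d,(v-c["cy"])/c["fy"]*d,d],-1)
    E=np.array(c["extrinsics"]); W=P@E[:3,:3].T+E[:3,3]; W[d<=0]=np.nan; return W
E
python3 - <<'E'
from h import *
c=imaging.get_calibration("top"); d=np.load("top0.npy"); W=cloud(c,d)
def box(n,u0,u1,v0,v1,z0,z1):
    w=W[v0:v1,u0:u1].reshape(-1,3); w=w[(w[:,2]>z0)&(w[:,2]<z1)]
    if len(w)<5: print(n,len(w));return
    (cx,cy),r=cv2.minEnclosingCircle(w[:,:2].astype(np.float32))
    print(n,len(w),"mid",np.round([cx,cy,r]),"zmax",np.round(np.nanmax(w[:,2])), cv2.minAreaRect(w[:,:2].astype(np.float32)))
box("rim",148,192,210,250,108,128)
box("foot",148,192,210,250,4,14)
box("rack",305,388,150,230,22,38)
box("bottle",205,236,180,212,60,150)
box("pink",158,196,160,198,90,130)
box("yellow",118,160,265,300,90,130)
box("beaker",250,290,150,190,75,95)
p=cv2.imread("pics/top0.png")
a=cv2.resize(p[205:260,140:200],None,fx=8,fy=8,interpolation=2)[:440]
b=cv2.resize(p[145:235,300:392],None,fx=4.8,fy=4.8,interpolation=2)[:440,:320+0] if 0 else cv2.resize(p[145:235,300:392],(320,313),interpolation=2)
b=cv2.copyMakeBorder(b,0,a.shape[0]-313,0,0,0)
cv2.imwrite("pics/crop.png",np.hstack([a,b]))
E
```

```text
rim 125 mid [500. 352.  29.] zmax 126.0 ((500.2217102050781, 352.0561828613281), (56.4872932434082, 56.2187385559082), 74.56167602539062)
foot 317 mid [505. 364.  82.] zmax 14.0 ((503.7847900390625, 364.3880615234375), (123.44158172607422, 111.57212829589844), 88.80742645263672)
rack 2109 mid [ 605. -137.  105.] zmax 38.0 ((605.336181640625, -137.48548889160156), (149.9046630859375, 151.76239013671875), 24.974864959716797)
bottle 430 mid [587. 211.  31.] zmax 146.0 ((586.0358276367188, 211.17129516601562), (60.15473937988281, 59.94031524658203), 66.1362075805664)
pink 190 mid [639. 331.  29.] zmax 127.0 ((638.0682373046875, 331.0735168457031), (56.473636627197266, 55.40935516357422), 88.66154479980469)
yellow 217 mid [360. 436.  30.] zmax 125.0 ((359.5760803222656, 435.479248046875), (56.9180793762207, 57.00084686279297), 86.79244995117188)
beaker 500 mid [660.  77.  34.] zmax 93.0 ((660.3773803710938, 76.55780029296875), (65.69392395019531, 67.98236846923828), 88.24260711669922)
```

View pics/crop.png

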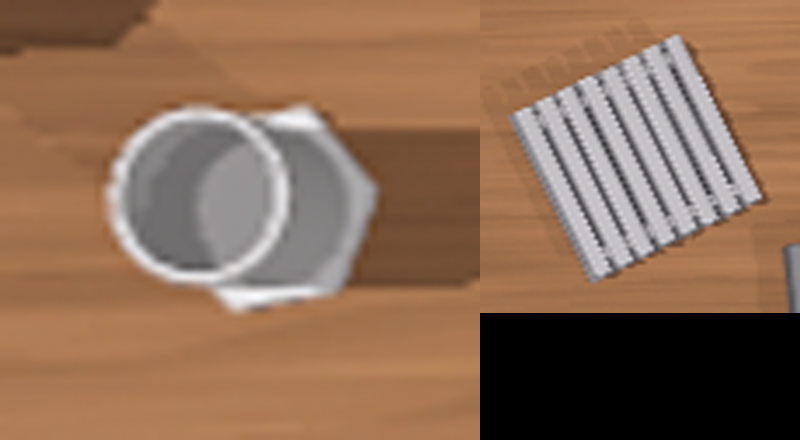

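The measure is at about (500, 352) and the rack centre at about (605, -137). In the crop the foot's corner is at (370,190) and the mouth at (200,195). I plan a level radial side grasp, a 180° roll on joint 6, and then lowering onto the rack.

```bash
cat >> h.py <<'E'
from scipy.spatial.transform import Rotation as R
def level(az,pitch=0,roll=0):   # roll 0: x down, y left, z outward; pitch>0 points down
    a=np.radians(az); rho=np.array([np.cos(a),np.sin(a),0]); Z=np.array([0,0,1.]); left=np.cross(Z,rho)
    M=np.stack([-Z,left,rho],1)
    return R.from_matrix(M)*R.from_euler('y',pitch,degrees=True)*R.from_euler('z',roll,degrees=True)
def plan(p1,R1,n,p0=None,R0=None):   # rows for a straight line with even turning
    s=manip.get_state(); p0=np.array(s["position"] if p0 is None else p0,float)
    R0=R.from_matrix(s["eef_rot"]) if R0 is None else R0
    rv=np.round((R0.inv()*R1).as_rotvec(degrees=True)/n,2); p=p0.copy(); Rc=R0; D=[]
    for i in range(n):
        d=np.round(Rc.inv().apply(p0+(np.array(p1)-p0)*(i+1)/n-p)/1000,3)+0.; D.append(d.tolist())
        p=p+Rc.apply(d*1000); Rc=Rc*R.from_rotvec(rv,degrees=True)
    print(n,"turn",rv.tolist()); print("dp",D)
    return p,Rc
E
python3 - <<'E'
from h import *
s=manip.get_state(); E=np.array(imaging.get_calibration("wrist")["extrinsics"])
T=np.array(s["eef_rot"]); print("cam in tool",np.round(T.T@(E[:3,3]-s["position"])),np.round(T.T@E[:3,2],2))
print(s["joints"])
az=35.1; a=np.radians(az); P=lambda r,z:[r*np.cos(a),r*np.sin(a),z]
p,Rc=plan(P(480,240),level(az,90),13)
plan(P(520,240),level(az),14,p,Rc)
E
```

```text
cam in tool [  70.   -0. -143.] [-0.28 -0.    0.96]
[ 6.31951893e+01  1.36773457e+01 -8.12201780e-01  7.55864612e+01
 -7.14959072e-04  9.00013096e+01]
13 turn [-0.01, -0.0, -4.76]
dp [[-0.017, -0.008, -0.001], [-0.017, -0.009, 0.0], [-0.016, -0.011, -0.001], [-0.015, -0.011, -0.001], [-0.014, -0.013, -0.001], [-0.013, -0.015, 0.0], [-0.011, -0.015, -0.001], [-0.01, -0.016, -0.001], [-0.009, -0.017, 0.0], [-0.008, -0.017, -0.001], [-0.006, -0.018, -0.001], [-0.004, -0.019, -0.001], [-0.003, -0.019, 0.0]]
14 turn [0.0, -6.43, -0.01]
dp [[-0.003, 0.0, 0.0], [-0.003, 0.0, 0.0], [-0.002, 0.0, 0.001], [-0.003, 0.0, 0.001], [-0.003, 0.0, 0.001], [-0.002, 0.0, 0.002], [-0.003, 0.0, 0.001], [-0.002, 0.0, 0.002], [-0.001, 0.0, 0.003], [-0.002, 0.0, 0.002], [-0.001, 0.0, 0.003], [-0.001, 0.0, 0.002], [-0.001, 0.0, 0.003], [0.0, 0.0, 0.003]]
```

```bash
python3 - <<'E'
from h import *
az=35.1; a=np.radians(az); P=lambda r,z:[r*np.cos(a),r*np.sin(a),z]
p,Rc=plan(P(480,240),level(az,90,179),18)
plan(P(520,240),level(az,0,179),14,p,Rc)
E
```

```text
18 turn [-0.0, 0.0, 6.51]
dp [[-0.013, -0.006, -0.001], [-0.013, -0.004, 0.0], [-0.013, -0.003, -0.001], [-0.014, -0.001, 0.0], [-0.013, 0.001, -0.001], [-0.014, 0.002, 0.0], [-0.013, 0.003, -0.001], [-0.013, 0.006, 0.0], [-0.012, 0.006, -0.001], [-0.012, 0.008, 0.0], [-0.01, 0.009, -0.001], [-0.009, 0.01, 0.0], [-0.009, 0.011, -0.001], [-0.006, 0.012, 0.0], [-0.006, 0.013, -0.001], [-0.004, 0.013, 0.0], [-0.002, 0.013, -0.001], [-0.001, 0.014, 0.0]]
14 turn [-0.11, 6.43, -0.0]
dp [[0.003, 0.0, 0.0], [0.003, 0.0, 0.0], [0.003, 0.0, 0.001], [0.002, 0.0, 0.001], [0.003, 0.0, 0.001], [0.002, 0.0, 0.002], [0.003, 0.0, 0.001], [0.002, 0.0, 0.002], [0.001, 0.0, 0.003], [0.002, 0.0, 0.002], [0.001, 0.0, 0.003], [0.001, 0.001, 0.002], [0.001, 0.0, 0.003], [0.0, 0.0, 0.003]]
```

arm_command --dp '[[-0.013,-0.006,0],[-0.013,-0.004,0],[-0.013,-0.003,-0.001],[-0.014,-0.001,0],[-0.013,0.001,-0.001],[-0.014,0.002,0],[-0.013,0.003,-0.001],[-0.013,0.006,0],[-0.012,0.006,-0.001]]' --turn '[[0,0,6.5],[0,0,6.5],[0,0,6.5],[0,0,6.5],[0,0,6.5],[0,0,6.5],[0,0,6.5],[0,0,6.5],[0,0,6.5]]' --fingers '[0.085,0.085,0.085,0.085,0.085,0.085,0.085,0.085,0.085]'

```text
t: 0.85
position: [315.0, 372.1, 234.9]
eef_rot: [[-0.076, 0.997, -0.001], [0.997, 0.076, -0.001], [-0.001, -0.001, -1.0]]
ft_force: [0.2, -0.5, -0.3]
grip_width: 0.997
gripper_force: 0.0
```

arm_command --dp '[[-0.012,0.008,0],[-0.01,0.009,-0.001],[-0.009,0.01,0],[-0.009,0.011,-0.001],[-0.006,0.012,0],[-0.006,0.013,-0.001],[-0.004,0.013,0],[-0.002,0.013,-0.001],[-0.001,0.014,0]]' --turn '[[0,0,6.5],[0,0,6.5],[0,0,6.5],[0,0,6.5],[0,0,6.5],[0,0,6.5],[0,0,6.5],[0,0,6.5],[0,0,6.5]]' --fingers '[0.085,0.085,0.085,0.085,0.085,0.085,0.085,0.085,0.085]'

```text
t: 1.6
position: [393.0, 275.9, 239.1]
eef_rot: [[0.81, 0.586, -0.0], [0.586, -0.81, -0.0], [-0.001, 0.0, -1.0]]
ft_force: [-0.1, 0.4, 0.1]
grip_width: 0.995
gripper_force: 0.0
```

arm_command --dp '[[0.003,0,0],[0.003,0,0],[0.003,0,0.001],[0.002,0,0.001],[0.003,0,0.001],[0.002,0,0.002],[0.003,0,0.001]]' --turn '[[0,6.4,0],[0,6.4,0],[0,6.4,0],[0,6.4,0],[0,6.4,0],[0,6.4,0],[0,6.4,0]]' --fingers '[0.085,0.085,0.085,0.085,0.085,0.085,0.085]'

```text
t: 2.18
position: [408.5, 288.0, 240.5]
eef_rot: [[0.57, 0.591, 0.572], [0.417, -0.807, 0.418], [0.708, 0.0, -0.706]]
ft_force: [1.4, 0.7, -1.0]
grip_width: 0.992
gripper_force: 0.0
```

arm_command --dp '[[0.002,0,0.002],[0.001,0,0.003],[0.002,0,0.002],[0.001,0,0.003],[0.001,0.001,0.002],[0.001,0,0.003],[0,0,0.003]]' --turn '[[0,6.4,0],[0,6.4,0],[0,6.4,0],[0,6.4,0],[0,6.4,0],[0,6.4,0],[0,6.4,0]]' --fingers '[0.085,0.085,0.085,0.085,0.085,0.085,0.085]'

```text
t: 2.77
position: [475.1, 330.6, 349.8]
eef_rot: [[0.178, 0.593, 0.785], [0.13, -0.805, 0.579], [0.975, -0.001, -0.221]]
ft_force: [1.1, 0.6, -0.3]
grip_width: 0.996
gripper_force: 0.0
```

```bash
python3 - <<'E'
from h import *
s=manip.get_state(); print(s["t"],np.round(s["position"],1),np.round(s["eef_rot"],3),np.round(s["joints"],1))
E
```

```text
2.7667 [475.1 330.6 349.8] [[ 0.178  0.593  0.785]
 [ 0.13  -0.805  0.579]
 [ 0.975 -0.001 -0.221]] [ 33.1 -10.5 -65.4 -42.2   3.2 179.3]
```

```bash
python3 - <<'E'
from h import *
az=35.1; a=np.radians(az); P=lambda r,z:[r*np.cos(a),r*np.sin(a),z]
plan(P(630,220),level(az,0,179),7)
E
```

```text
7 turn [-0.2, 1.82, -0.13]
dp [[-0.016, 0.0, 0.011], [-0.017, 0.0, 0.011], [-0.017, -0.001, 0.01], [-0.018, 0.0, 0.01], [-0.018, -0.001, 0.009], [-0.018, 0.0, 0.008], [-0.018, -0.001, 0.008]]
```

arm_command --dp '[[-0.016,0.0,0.011],[-0.017,0.0,0.011],[-0.017,-0.001,0.01],[-0.018,0.0,0.01],[-0.018,-0.001,0.009],[-0.018,0.0,0.008],[-0.018,-0.001,0.008],[0,0,0]]' --turn '[[-0.2,1.8,-0.1],[-0.2,1.8,-0.1],[-0.2,1.8,-0.1],[-0.2,1.8,-0.1],[-0.2,1.8,-0.1],[-0.2,1.8,-0.1],[-0.2,1.8,-0.1],[0,0,0]]' --fingers '[0.085,0.085,0.085,0.085,0.085,0.085,0.085,0.085]'

```text
t: 3.43
position: [573.1, 401.6, 280.9]
eef_rot: [[0.088, 0.578, 0.811], [0.08, -0.816, 0.572], [0.993, 0.014, -0.118]]
ft_force: [0.2, 0.4, -0.7]
grip_width: 0.997
gripper_force: 0.0
```

```bash
python3 - <<'E'
from h import *
s=manip.get_state(); print(s["t"],np.round(s["position"],1),np.round(s["eef_rot"],3),np.round(s["joints"],1))
az=35.1; a=np.radians(az); P=lambda r,z:[r*np.cos(a),r*np.sin(a),z]
plan(P(630,170),level(az,0,179),4)
p,d=imaging.capture("wrist"); cv2.imwrite("pics/w1.png",p)
c=imaging.get_calibration("wrist"); W=cloud(c,d); np.save("w1.npy",W)
w=W.reshape(-1,3); w=w[(abs(w[:,0]-500)<45)&(abs(w[:,1]-352)<45)&(w[:,2]>105)&(w[:,2]<128)]
print(len(w), cv2.minEnclosingCircle(w[:,:2].astype(np.float32)) if len(w) else 0)
E
```

```text
3.4333 [573.1 401.6 280.9] [[ 0.088  0.578  0.811]
 [ 0.08  -0.816  0.572]
 [ 0.993  0.014 -0.118]] [ 34.9  21.6 -65.3 -80.1   0.3 179.1]
4 turn [-0.05, 1.69, -0.04]
dp [[-0.03, -0.001, -0.014], [-0.029, 0.0, -0.015], [-0.028, -0.001, -0.016], [-0.029, -0.001, -0.016]]
0 0
```

View pics/w1.png

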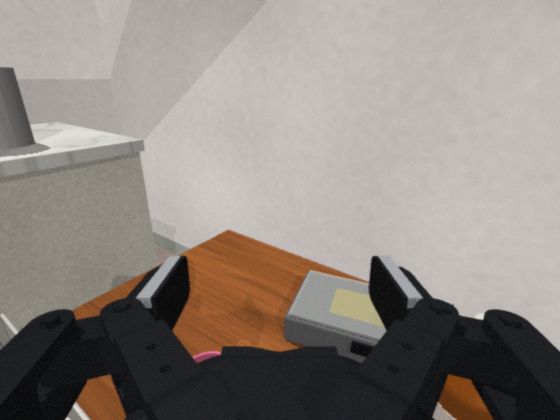

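The view shows open fingers and a far wall, with the measure out of sight below. Joint 3 is at its limit, so a level grasp can't be reached. New plan: swing the tool sideways with the fingers closing radially (joint 5, as at the start pose). That means tilting the cup 90° to lay it at (450, 40), regrasping, and swinging another 90° onto the rack. First I'll get the foot's orientation.

```bash
cat >> h.py <<'E'
def side(az,t):  # fingers close along azimuth az; x left when down; t>0: tool points down-left, t<0: down-right
    a=np.radians(az); rho=np.array([np.cos(a),np.sin(a),0]); left=np.array([-np.sin(a),np.cos(a),0])
    M=np.stack([left,rho,[0,0,-1.]],1)
    return R.from_matrix(M)*R.from_euler('y',t,degrees=True)
def tcp(g,Rt): return np.array(g)+Rt.apply([0,0,19])
E
python3 - <<'E'
from h import *
c=imaging.get_calibration("top")
C=np.array([500.,352]); 
for u,v in[(310,105),(370,190),(340,290),(235,310)]:
    w=pix2w(c,140+u/8-.5,205+v/8-.5,8)[:2]; q=w-C; print(np.round(w),np.hypot(*q).round(),(np.degrees(np.arctan2(q[1],q[0]))%60).round())
Rt=side(35,35); print(np.round(Rt.as_matrix(),2), tcp([500,352,85],Rt))
E
```

```text
[537. 339.] 39.0 40.0
[506. 318.] 35.0 40.0
[471. 328.] 38.0 39.0
[464. 366.] 38.0 39.0
[[-0.47  0.82 -0.33]
 [ 0.67  0.57  0.47]
 [ 0.57  0.   -0.82]] [493.74919136 360.9270799   69.43611116]
```

```bash
python3 - <<'E'
from h import *
G=side(40,35); t=tcp([500,352,85],G); st=t-G.apply([0,0,130]); print(st,t)
p,Rc=plan(st+[0,0,60],level(35,90,179),13)
p,Rc=plan(st,G,15,p,Rc)
print(p,Rc.as_matrix().round(2))
E
```

```text
[540.92434874 303.22826036 175.92587692] [492.9949313  360.34831579  69.43611116]
13 turn [0.09, -6.4, 0.0]
dp [[-0.004, 0.005, -0.006], [-0.005, 0.004, -0.005], [-0.006, 0.005, -0.005], [-0.006, 0.005, -0.004], [-0.006, 0.004, -0.003], [-0.007, 0.005, -0.003], [-0.007, 0.005, -0.002], [-0.008, 0.004, -0.001], [-0.007, 0.005, 0.0], [-0.007, 0.005, 0.0], [-0.007, 0.004, 0.002], [-0.007, 0.005, 0.002], [-0.007, 0.005, 0.003]]
15 turn [1.91, 1.78, -6.05]
dp [[0.0, 0.0, 0.004], [0.0, 0.0, 0.004], [0.0, 0.0, 0.004], [-0.001, 0.001, 0.004], [0.0, 0.0, 0.004], [-0.001, 0.0, 0.004], [-0.001, 0.001, 0.004], [-0.001, 0.0, 0.003], [-0.001, 0.001, 0.004], [-0.002, 0.0, 0.004], [-0.001, 0.001, 0.003], [-0.002, 0.0, 0.004], [-0.002, 0.0, 0.003], [-0.002, 0.001, 0.004], [-0.002, 0.0, 0.003]]
[541.10722787 303.47933093 176.26292125] [[-0.53  0.77 -0.37]
 [ 0.63  0.64  0.44]
 [ 0.57  0.   -0.82]]
```

arm_command --dp '[[-0.004,0.005,-0.006],[-0.005,0.004,-0.005],[-0.006,0.005,-0.005],[-0.006,0.005,-0.004],[-0.006,0.004,-0.003],[-0.007,0.005,-0.003],[-0.007,0.005,-0.002]]' --turn '[[0,-6.4,0],[0,-6.4,0],[0,-6.4,0],[0,-6.4,0],[0,-6.4,0],[0,-6.4,0],[0,-6.4,0]]' --fingers '[0.085,0.085,0.085,0.085,0.085,0.085,0.085]'

```text
t: 4.07
position: [568.3, 370.7, 265.2]
eef_rot: [[0.468, 0.577, 0.669], [0.347, -0.816, 0.462], [0.812, 0.016, -0.583]]
ft_force: [0.3, 0.8, -1.7]
grip_width: 0.996
gripper_force: 0.0
```

arm_command --dp '[[-0.008,0.004,-0.001],[-0.007,0.005,0.0],[-0.007,0.005,0.0],[-0.007,0.004,0.002],[-0.007,0.005,0.002],[-0.007,0.005,0.003]]' --turn '[[0,-6.4,0],[0,-6.4,0],[0,-6.4,0],[0,-6.4,0],[0,-6.4,0],[0,-6.4,0]]' --fingers '[0.085,0.085,0.085,0.085,0.085,0.085]'

```text
t: 4.57
position: [562.3, 332.9, 235.6]
eef_rot: [[0.775, 0.577, 0.258], [0.554, -0.816, 0.163], [0.305, 0.016, -0.952]]
ft_force: [0.9, 0.6, -0.0]
grip_width: 0.997
gripper_force: 0.0
```

arm_command --dp '[[0.0,0.0,0.004],[0.0,0.0,0.004],[0.0,0.0,0.004],[-0.001,0.001,0.004],[0.0,0.0,0.004],[-0.001,0.0,0.004],[-0.001,0.001,0.004],[-0.001,0.0,0.003]]' --turn '[[1.9,1.8,-6],[1.9,1.8,-6],[1.9,1.8,-6],[1.9,1.8,-6],[1.9,1.8,-6],[1.9,1.8,-6],[1.9,1.8,-6],[1.9,1.8,-6]]' --fingers '[0.085,0.085,0.085,0.085,0.085,0.085,0.085,0.085]'

```text
t: 5.23
position: [570.2, 338.9, 203.7]
eef_rot: [[0.008, 0.99, 0.142], [0.87, -0.077, 0.487], [0.493, 0.119, -0.862]]
ft_force: [0.1, 0.8, 0.2]
grip_width: 0.998
gripper_force: 0.0
```

arm_command --dp '[[-0.001,0.001,0.004],[-0.002,0.0,0.004],[-0.001,0.001,0.003],[-0.002,0.0,0.004],[-0.002,0.0,0.003],[-0.002,0.001,0.004],[-0.002,0.0,0.003]]' --turn '[[1.9,1.8,-6],[1.9,1.8,-6],[1.9,1.8,-6],[1.9,1.8,-6],[1.9,1.8,-6],[1.9,1.8,-6],[1.9,1.8,-6]]' --fingers '[0.085,0.085,0.085,0.085,0.085,0.085,0.085]'

```text
t: 5.82
position: [578.2, 343.9, 177.5]
eef_rot: [[-0.66, 0.737, -0.146], [0.542, 0.601, 0.587], [0.52, 0.308, -0.796]]
ft_force: [-0.5, 0.4, -0.5]
grip_width: 0.992
gripper_force: 0.0
```

```bash
python3 - <<'E'
from h import *
s=manip.get_state(); print(s["t"],np.round(s["position"],1),np.round(s["joints"],1))
p,d=imaging.capture("wrist"); cv2.imwrite("pics/w2.png",p)
c=imaging.get_calibration("wrist"); W=cloud(c,d)
w=W.reshape(-1,3); 
for C,z0,z1 in(((500,352),108,130),((500,352),2,15)):
    q=w[(abs(w[:,0]-C[0])<45)&(abs(w[:,1]-C[1])<45)&(w[:,2]>z0)&(w[:,2]<z1)]
    print(len(q), cv2.minEnclosingCircle(q[:,:2].astype(np.float32)) if len(q) else 0, q[:,2].max() if len(q) else 0)
G=side(40,35); t=tcp([500,352,85],G)
plan(t-G.apply([0,0,110]),G,4)
E
```

```text
5.8167 [578.2 343.9 177.5] [14.7 28.2  4.1 65.3 37.2 60.3]
1970 ((499.2384948730469, 353.23333740234375), 28.964414596557617) 120.38426746739822
1561 ((499.58599853515625, 352.9344787597656), 37.72319793701172) 14.99720763825053
4 turn [3.78, 0.48, 2.48]
dp [[0.001, -0.014, 0.0], [0.001, -0.015, 0.001], [0.0, -0.014, 0.003], [-0.001, -0.014, 0.003]]
```

View pics/w2.png

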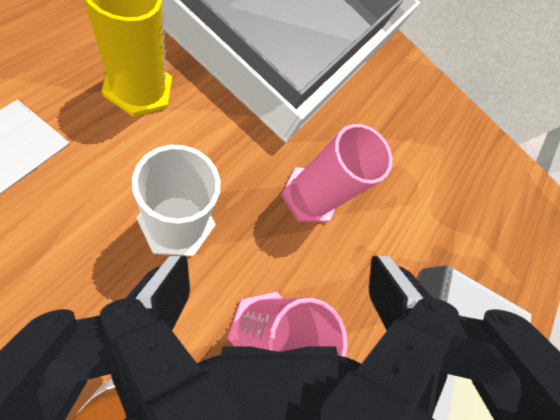

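The wrist picture shows the white measure at (176,185), with its foot at (176,230), and the pink look-alikes at (340,180) and (300,340). Depth puts the measure at (499.5, 353), so I need to shift along tool -y.

arm_command --dp '[[0.001,-0.014,0.0],[0.001,-0.015,0.001],[0.0,-0.014,0.003],[-0.001,-0.014,0.003],[0,0,0]]' --turn '[[3.8,0.5,2.5],[3.8,0.5,2.5],[3.8,0.5,2.5],[3.8,0.5,2.5],[0,0,0]]' --fingers '[0.085,0.085,0.085,0.085,0.085]'

```text
t: 6.28
position: [531.8, 312.9, 159.5]
eef_rot: [[-0.509, 0.776, -0.371], [0.64, 0.63, 0.44], [0.576, -0.013, -0.818]]
ft_force: [0.2, -0.5, -0.3]
grip_width: 0.999
gripper_force: 0.0
```

```bash
python3 - <<'E'
from h import *
s=manip.get_state(); print(s["t"],np.round(s["position"],1),np.round(s["joints"],1))
G=side(40,35); t=tcp([499.4,353,84],G)
print("err",np.round(G.inv().apply(t-s["position"]),1))
plan(t,G,6)
E
```

```text
6.2833 [531.8 312.9 159.5] [15.4 35.3 14.2 85.4 31.5 61.9]
err [ -1.1   1.  110.4]
6 turn [-0.02, -0.03, -0.2]
dp [[0.0, 0.0, 0.018], [0.0, 0.0, 0.019], [-0.001, 0.001, 0.018], [0.0, 0.0, 0.019], [0.0, 0.0, 0.018], [0.0, 0.0, 0.018]]
```

arm_command --dp '[[-0.001,0.001,0.018],[0,0,0.018],[0,0,0.018],[0,0,0.019],[0,0,0.019],[0,0,0.018],[0,0,0]]' --turn '[[0,0,-0.5],[0,0,-0.5],[0,0,0],[0,0,0],[0,0,0],[0,0,0],[0,0,0]]' --fingers '[0.085,0.085,0.085,0.085,0.085,0.085,0.085]'

```text
t: 6.87
position: [491.6, 362.8, 67.7]
eef_rot: [[-0.526, 0.766, -0.369], [0.625, 0.643, 0.442], [0.576, 0.002, -0.817]]
ft_force: [1.3, -0.7, -0.5]
grip_width: 0.998
gripper_force: 0.0
```

arm_command --dp '[[0,0,0],[0,0,0],[0,0,0],[0,0,0],[0,0,0],[0,0,0],[0,0,0],[0,0,0]]' --turn '[[0,0,0],[0,0,0],[0,0,0],[0,0,0],[0,0,0],[0,0,0],[0,0,0],[0,0,0]]' --fingers '[0.05,0.05,0.05,0.05,0.05,0.05,0.05,0.05]' --grip_force 40

```text
t: 7.53
position: [495.0, 361.9, 70.3]
eef_rot: [[-0.527, 0.767, -0.367], [0.625, 0.642, 0.444], [0.576, 0.005, -0.818]]
ft_force: [-2.8, -3.2, 7.8]
grip_width: 0.665
gripper_force: 41.4
```

```bash
cat >> h.py <<'E'
G1R=side(40,35); G1p=np.array([495.,361.9,70.3]); F1=np.array([499.4,353,0.])
def lay(az,t,foot):
    Q=side(az,t)*G1R.inv(); return np.array(foot)+Q.apply(G1p-F1), Q.apply([0,0,1])
E
python3 - <<'E'
from h import *
s=manip.get_state(); p0=np.array(s["position"])
up=p0+[0,0,150]; Rn=R.from_matrix(s["eef_rot"])
p,Rc=plan(up,Rn,5)
t,m=lay(5,-57,[455,-20,33]); print("lay",t,m)
p,Rc=plan(t+[0,0,90],side(5,-57),18,p,Rc); print(p,Rc.as_matrix().round(2))
E
```

```text
5 turn [0.0, 0.0, 0.0]
dp [[0.017, 0.0, -0.025], [0.018, 0.0, -0.024], [0.017, 0.0, -0.025], [0.017, 0.001, -0.024], [0.017, 0.0, -0.025]]
lay [451.24729496  49.85929839  20.90638048] [-0.08710265  0.99558784 -0.0348995 ]
18 turn [0.42, -4.95, 2.12]
dp [[-0.013, -0.013, -0.002], [-0.014, -0.013, 0.0], [-0.014, -0.012, 0.0], [-0.014, -0.011, 0.002], [-0.015, -0.011, 0.004], [-0.014, -0.01, 0.004], [-0.015, -0.01, 0.006], [-0.014, -0.009, 0.008], [-0.014, -0.009, 0.008], [-0.013, -0.008, 0.01], [-0.013, -0.008, 0.011], [-0.012, -0.007, 0.013], [-0.012, -0.006, 0.013], [-0.01, -0.006, 0.014], [-0.009, -0.005, 0.015], [-0.008, -0.005, 0.016], [-0.007, -0.005, 0.017], [-0.006, -0.004, 0.017]]
[451.63426531  49.40616541 111.14092234] [[-0.05  1.    0.07]
 [ 0.54  0.09 -0.84]
 [-0.84  0.   -0.55]]
```

arm_command --dp '[[0.017,0,-0.025],[0.017,0,-0.025],[0.017,0,-0.025],[0.017,0,-0.025],[0.017,0,-0.025],[0,0,0]]' --turn '[[0,0,0],[0,0,0],[0,0,0],[0,0,0],[0,0,0],[0,0,0]]' --fingers '[0.05,0.05,0.05,0.05,0.05,0.05]'

```text
t: 8.03
position: [497.7, 360.3, 226.4]
eef_rot: [[-0.531, 0.767, -0.361], [0.624, 0.642, 0.446], [0.574, 0.012, -0.819]]
ft_force: [0.7, 0.2, -0.4]
grip_width: 0.665
gripper_force: 43.6
```

```bash
python3 - <<'E'
from h import *
s=manip.get_state(); print(s["position"],s["grip_width"])
t,m=lay(5,-57,[455,-20,33])
plan([t[0],t[1],215],side(5,-57),20)
E
```

```text
[497.67332461 360.30272032 226.38863516] 0.665232640821368
20 turn [0.41, -4.45, 1.9]
dp [[-0.009, -0.012, -0.006], [-0.009, -0.011, -0.004], [-0.011, -0.011, -0.004], [-0.011, -0.011, -0.004], [-0.011, -0.011, -0.002], [-0.012, -0.01, -0.001], [-0.012, -0.01, 0.0], [-0.013, -0.009, 0.001], [-0.013, -0.009, 0.002], [-0.013, -0.008, 0.003], [-0.012, -0.008, 0.004], [-0.013, -0.008, 0.005], [-0.013, -0.007, 0.006], [-0.012, -0.006, 0.008], [-0.012, -0.007, 0.008], [-0.012, -0.005, 0.009], [-0.01, -0.006, 0.01], [-0.011, -0.004, 0.011], [-0.009, -0.005, 0.011], [-0.009, -0.004, 0.013]]
```

arm_command --dp '[[-0.009,-0.012,-0.006],[-0.009,-0.011,-0.004],[-0.011,-0.011,-0.004],[-0.011,-0.011,-0.004],[-0.011,-0.011,-0.002],[-0.012,-0.01,-0.001],[-0.012,-0.01,0.0],[-0.013,-0.009,0.001],[-0.013,-0.009,0.002],[-0.013,-0.008,0.003]]' --turn '[[0.4,-4.5,1.9],[0.4,-4.5,1.9],[0.4,-4.5,1.9],[0.4,-4.5,1.9],[0.4,-4.5,1.9],[0.4,-4.5,1.9],[0.4,-4.5,1.9],[0.4,-4.5,1.9],[0.4,-4.5,1.9],[0.4,-4.5,1.9]]' --fingers '[0.05,0.05,0.05,0.05,0.05,0.05,0.05,0.05,0.05,0.05]'

```text
t: 8.87
position: [473.2, 203.4, 216.0]
eef_rot: [[-0.399, 0.916, -0.039], [0.895, 0.38, -0.234], [-0.199, -0.128, -0.972]]
ft_force: [0.1, 0.1, -1.3]
grip_width: 0.662
gripper_force: 43.6
```

arm_command --dp '[[-0.012,-0.008,0.004],[-0.013,-0.008,0.005],[-0.013,-0.007,0.006],[-0.012,-0.006,0.008],[-0.012,-0.007,0.008],[-0.012,-0.005,0.009],[-0.01,-0.006,0.01],[-0.011,-0.004,0.011],[-0.009,-0.005,0.011],[-0.009,-0.004,0.013]]' --turn '[[0.4,-4.4,1.9],[0.4,-4.4,1.9],[0.4,-4.4,1.9],[0.4,-4.4,1.9],[0.4,-4.4,1.9],[0.4,-4.4,1.9],[0.4,-4.4,1.9],[0.4,-4.4,1.9],[0.4,-4.4,1.9],[0.4,-4.4,1.9]]' --fingers '[0.05,0.05,0.05,0.05,0.05,0.05,0.05,0.05,0.05,0.05]'

```text
t: 9.7
position: [449.6, 48.9, 210.9]
eef_rot: [[-0.049, 0.996, 0.074], [0.541, 0.088, -0.836], [-0.84, -0.001, -0.543]]
ft_force: [1.1, -0.6, -2.1]
grip_width: 0.663
gripper_force: 43.7
```

```bash
python3 - <<'E'
from h import *
s=manip.get_state(); print(s["t"],np.round(s["position"],1),np.round(s["joints"],1),np.round(s["eef_rot"],2),s["grip_width"])
p,d=imaging.capture("top"); 
cv2.imwrite("pics/t2.png",p[100:400,130:530])
t,m=lay(5,-57,[455,-20,33])
plan(t+[0,0,20],side(5,-57),8)
E
```

```text
9.7 [449.6  48.9 210.9] [ 35.6  28.7  -7.   92.5 -46.3 137.3] [[-0.05  1.    0.07]
 [ 0.54  0.09 -0.84]
 [-0.84 -0.   -0.54]] 0.6626636122268278
8 turn [-0.02, 0.07, 0.02]
dp [[0.018, 0.0, 0.011], [0.018, 0.001, 0.011], [0.018, 0.0, 0.011], [0.018, 0.001, 0.011], [0.018, 0.0, 0.011], [0.017, 0.001, 0.011], [0.018, 0.0, 0.011], [0.018, 0.001, 0.012]]
```

View pics/t2.png

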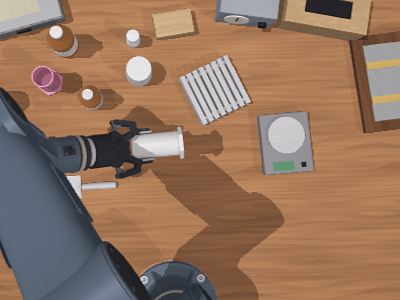

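The crop shows the measure held level, its foot at crop (182,142) pointing right and nothing disturbed. I'll lower it now.

arm_command --dp '[[0.018,0.0,0.011],[0.018,0.001,0.011],[0.018,0.0,0.011],[0.018,0.001,0.011],[0.018,0.0,0.011],[0.018,0.001,0.011],[0.018,0.0,0.011],[0.018,0.001,0.012],[0.006,0,0.004],[0.004,0,0.003]]' --turn '[[0,0,0],[0,0,0],[0,0,0],[0,0,0],[0,0,0],[0,0,0],[0,0,0],[0,0,0],[0,0,0],[0,0,0]]' --fingers '[0.05,0.05,0.05,0.05,0.05,0.05,0.05,0.05,0.05,0.05]'

```text
t: 10.58
position: [452.3, 52.9, 28.3]
eef_rot: [[-0.053, 0.996, 0.071], [0.543, 0.089, -0.835], [-0.838, -0.006, -0.545]]
ft_force: [0.2, -0.6, -1.3]
grip_width: 0.666
gripper_force: 43.7
```

arm_command --dp '[[0.002,0.0,0.001],[0.002,0.0,0.001],[0.002,0.0,0.001],[0,0,0]]' --turn '[[0,0,0],[0,0,0],[0,0,0],[0,0,0]]' --fingers '[0.05,0.05,0.05,0.05]'

```text
t: 10.92
position: [452.5, 53.7, 23.4]
eef_rot: [[-0.053, 0.996, 0.074], [0.542, 0.091, -0.836], [-0.839, -0.004, -0.544]]
ft_force: [0.1, 0.2, 5.2]
grip_width: 0.666
gripper_force: 44.1
```

arm_command --dp '[[0,0,0],[0,0,0],[0,0,0],[0,0,0],[0,0,0],[0,0,0]]' --turn '[[0,0,0],[0,0,0],[0,0,0],[0,0,0],[0,0,0],[0,0,0]]' --fingers '[0.085,0.085,0.085,0.085,0.085,0.085]'

```text
t: 11.42
position: [451.9, 53.6, 22.2]
eef_rot: [[-0.053, 0.996, 0.072], [0.542, 0.09, -0.836], [-0.839, -0.005, -0.544]]
ft_force: [-0.2, -0.1, 0.7]
grip_width: 0.993
gripper_force: 0.0
```

arm_command --dp '[[0,0,-0.02],[0,0,-0.03],[0,0,-0.035],[0,0,-0.035],[0,0,-0.035],[-0.03,0,-0.02],[-0.03,0,-0.02],[0,0,0]]' --turn '[[0,0,0],[0,0,0],[0,0,0],[0,0,0],[0,0,0],[0,6,0],[0,6,0],[0,0,0]]' --fingers '[0.085,0.085,0.085,0.085,0.085,0.085,0.085,0.085]'

```text
t: 12.08
position: [443.4, 181.2, 185.5]
eef_rot: [[-0.062, 0.996, 0.066], [0.711, 0.091, -0.697], [-0.7, 0.003, -0.714]]
ft_force: [1.6, 0.3, 0.8]
grip_width: 0.997
gripper_force: 0.0
```

```bash
python3 - <<'E'
from h import *
s=manip.get_state(); print(s["t"],np.round(s["position"],1),np.round(s["eef_rot"],2))
p,d=imaging.capture("wrist"); cv2.imwrite("pics/w3.png",p)
W=cloud(imaging.get_calibration("wrist"),d); w=W.reshape(-1,3)
q=w[(w[:,2]>8)&(w[:,2]<75)&(w[:,0]>370)&(w[:,0]<540)&(w[:,1]>-70)&(w[:,1]<130)]
print(len(q),q.min(0),q.max(0),cv2.minAreaRect(q[:,:2].astype(np.float32)))
for y in range(-30,110,15):
    k=q[abs(q[:,1]-y)<4]
    if len(k): print(y,k[:,0].min().round(),k[:,0].max().round(),k[:,2].max().round())
E
```

```text
12.0833 [443.4 181.2 185.5] [[-0.06  1.    0.07]
 [ 0.71  0.09 -0.7 ]
 [-0.7   0.   -0.71]]
4357 [417.43730188 -20.00664474   8.00292867] [493.27254782 105.750952    66.682871  ] ((451.21258544921875, 43.97325134277344), (75.87530517578125, 123.63256072998047), 4.078030586242676)
-15 417.0 493.0 67.0
0 426.0 483.0 62.0
15 425.0 482.0 61.0
30 425.0 481.0 61.0
45 423.0 480.0 60.0
60 422.0 479.0 59.0
75 421.0 478.0 59.0
90 420.0 477.0 58.0
105 420.0 477.0 58.0
```

View pics/w3.png

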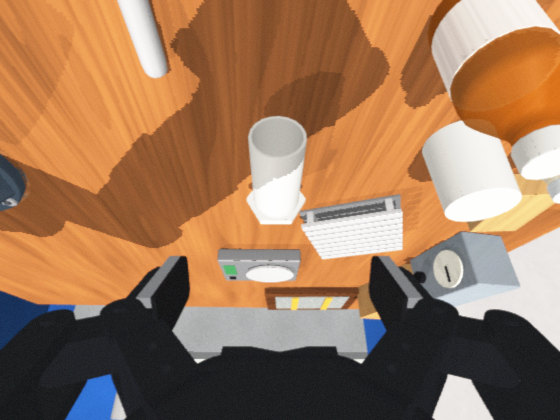

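The wrist view shows the measure lying at (275,165), mouth towards the camera and foot at (275,205), resting on a flat. Its axis azimuth is 93.4° and its foot is near (455, -17). Next I swing to the other side and regrasp.

```bash
cat >> h.py <<'E'
ax=np.array([-.061,.997,-.033]); F2=np.array([455.4,-17,32.])
G2R=side(3.5,30); G2t=tcp(F2+80*ax,G2R)
E
python3 - <<'E'
from h import *
print(G2t); p,Rc=plan(G2t-G2R.apply([0,0,130]),G2R,13); print(p,Rc.as_matrix().round(2))
E
```

```text
[449.94003887  72.24228059  12.90551733]
13 turn [0.03, 5.74, 0.13]
dp [[-0.006, 0.0, 0.013], [-0.008, -0.001, 0.011], [-0.009, 0.0, 0.011], [-0.01, 0.0, 0.01], [-0.01, 0.0, 0.01], [-0.012, -0.001, 0.007], [-0.012, 0.0, 0.007], [-0.013, 0.0, 0.006], [-0.014, 0.0, 0.004], [-0.014, 0.0, 0.002], [-0.014, 0.0, 0.002], [-0.014, 0.0, 0.0], [-0.014, 0.0, -0.002]]
[454.17035786   6.90269111 125.66416061] [[-0.05  1.   -0.03]
 [ 0.86  0.06  0.5 ]
 [ 0.5  -0.   -0.87]]
```

arm_command --dp '[[-0.006,0.0,0.013],[-0.008,-0.001,0.011],[-0.009,0.0,0.011],[-0.01,0.0,0.01],[-0.01,0.0,0.01],[-0.012,-0.001,0.007],[-0.012,0.0,0.007]]' --turn '[[0,5.7,0.1],[0,5.7,0.1],[0,5.7,0.1],[0,5.7,0.1],[0,5.7,0.1],[0,5.7,0.1],[0,5.7,0.1]]' --fingers '[0.085,0.085,0.085,0.085,0.085,0.085,0.085]'

```text
t: 12.72
position: [447.0, 86.6, 148.8]
eef_rot: [[-0.079, 0.997, 0.009], [0.993, 0.079, -0.084], [-0.085, 0.002, -0.996]]
ft_force: [0.8, 0.1, -0.4]
grip_width: 0.996
gripper_force: 0.0
```

arm_command --dp '[[-0.013,0.0,0.006],[-0.014,0.0,0.004],[-0.014,0.0,0.002],[-0.014,0.0,0.002],[-0.014,0.0,0.0],[-0.014,0.0,-0.002],[0,0,0]]' --turn '[[0,5.7,0.1],[0,5.7,0.1],[0,5.7,0.1],[0,5.7,0.1],[0,5.7,0.1],[0,5.7,0.1],[0,0,0]]' --fingers '[0.085,0.085,0.085,0.085,0.085,0.085,0.085]'

```text
t: 13.3
position: [452.8, 2.1, 120.7]
eef_rot: [[-0.051, 0.998, -0.036], [0.87, 0.062, 0.49], [0.491, -0.006, -0.871]]
ft_force: [0.2, -0.3, 0.0]
grip_width: 0.995
gripper_force: 0.0
```

```bash
python3 - <<'E'
from h import *
s=manip.get_state(); print(s["t"],np.round(s["joints"],1),np.round(s["position"],1))
plan(G2t,G2R,7)
E
```

```text
13.3 [-17.7  18.5 -17.8  65.6  27.1  65.9] [452.8   2.1 120.7]
7 turn [-0.05, 0.09, -0.02]
dp [[0.001, 0.0, 0.018], [0.001, 0.001, 0.019], [0.001, 0.0, 0.018], [0.002, 0.0, 0.018], [0.001, 0.0, 0.019], [0.001, 0.001, 0.018], [0.001, 0.0, 0.018]]
```

arm_command --dp '[[0.008,-0.001,0.01],[0,0,0.02],[0,0,0.02],[0,0,0.02],[0,0,0.02],[0,0,0.02],[0,0,0.018],[0,0,0]]' --turn '[[-0.3,0.6,0],[0,0,0],[0,0,0],[0,0,0],[0,0,0],[0,0,0],[0,0,0],[0,0,0]]' --fingers '[0.085,0.085,0.085,0.085,0.085,0.085,0.085,0.085]'

```text
t: 13.97
position: [445.2, 77.6, 13.4]
eef_rot: [[-0.057, 0.998, -0.036], [0.867, 0.067, 0.494], [0.495, -0.003, -0.869]]
ft_force: [-0.6, 1.1, 0.5]
grip_width: 0.997
gripper_force: 0.0
```

arm_command --dp '[[0,0,0],[0,0,0],[0,0,0],[0,0,0],[0,0,0],[0,0,0],[0,0,0],[0,0,0]]' --turn '[[0,0,0],[0,0,0],[0,0,0],[0,0,0],[0,0,0],[0,0,0],[0,0,0],[0,0,0]]' --fingers '[0.05,0.05,0.05,0.05,0.05,0.05,0.05,0.05]' --grip_force 40

```text
t: 14.63
position: [448.6, 75.7, 16.7]
eef_rot: [[-0.059, 0.998, -0.029], [0.867, 0.065, 0.494], [0.495, 0.004, -0.869]]
ft_force: [-1.1, -0.5, 7.8]
grip_width: 0.67
gripper_force: 41.7
```

```bash
python3 - <<'E'
from h import *
s=manip.get_state(); p0=np.array(s["position"]); R0=R.from_matrix(s["eef_rot"]); print(p0-G2t,(G2R.inv()*R0).as_rotvec(degrees=True))
# hold: cup as it lies now (foot F2, axis ax); target: axis straight down, mouth at the rack's top centre
for az in(-13,):
    Rt=side(az,-58); Q=Rt*R0.inv(); print("axis",Q.apply(ax))
    tgt=np.array([605,-137,30.])-Q.apply(F2+120*ax-p0); print(az,tgt)
    p,Rc=plan(p0+[0,0,150],R0,5)
    p,Rc=plan(tgt+[0,0,100],Rt,18,p,Rc)
E
```

```text
[-1.37714951  3.41921799  3.81133546] [-0.07793084 -0.31309642 -0.32958552]
axis [ 0.00569653  0.00621028 -0.99937379]
-13 [ 600.91834404 -148.78044731   56.47352508]
5 turn [0.0, 0.0, 0.0]
dp [[0.015, 0.0, -0.026], [0.015, 0.0, -0.026], [0.015, 0.0, -0.026], [0.014, 0.0, -0.026], [0.015, 0.001, -0.026]]
18 turn [0.26, -4.84, 0.99]
dp [[-0.012, 0.008, -0.006], [-0.011, 0.007, -0.005], [-0.013, 0.008, -0.004], [-0.012, 0.009, -0.003], [-0.012, 0.008, -0.002], [-0.013, 0.008, -0.001], [-0.012, 0.009, 0.0], [-0.012, 0.009, 0.001], [-0.012, 0.009, 0.002], [-0.011, 0.01, 0.003], [-0.011, 0.01, 0.004], [-0.01, 0.009, 0.004], [-0.01, 0.01, 0.006], [-0.009, 0.011, 0.006], [-0.009, 0.01, 0.007], [-0.007, 0.011, 0.008], [-0.007, 0.01, 0.008], [-0.006, 0.011, 0.008]]
```

arm_command --dp '[[0.015,0,-0.026],[0.015,0,-0.026],[0.015,0,-0.026],[0.015,0,-0.026],[0.015,0,-0.026],[0,0,0]]' --turn '[[0,0,0],[0,0,0],[0,0,0],[0,0,0],[0,0,0],[0,0,0]]' --fingers '[0.05,0.05,0.05,0.05,0.05,0.05]'

```text
t: 15.13
position: [449.9, 76.2, 171.1]
eef_rot: [[-0.062, 0.998, -0.023], [0.867, 0.065, 0.493], [0.494, 0.01, -0.87]]
ft_force: [0.5, -0.2, -1.1]
grip_width: 0.661
gripper_force: 43.3
```

arm_command --dp '[[-0.012,0.008,-0.006],[-0.011,0.007,-0.005],[-0.013,0.008,-0.004],[-0.012,0.009,-0.003],[-0.012,0.008,-0.002],[-0.013,0.008,-0.001],[-0.012,0.009,0.0],[-0.012,0.009,0.001],[-0.012,0.009,0.002]]' --turn '[[0.3,-4.8,1],[0.3,-4.8,1],[0.3,-4.8,1],[0.3,-4.8,1],[0.3,-4.8,1],[0.3,-4.8,1],[0.3,-4.8,1],[0.3,-4.8,1],[0.3,-4.8,1]]' --fingers '[0.05,0.05,0.05,0.05,0.05,0.05,0.05,0.05,0.05]'

```text
t: 15.88
position: [523.6, -36.6, 160.7]
eef_rot: [[0.063, 0.995, -0.08], [0.968, -0.08, -0.238], [-0.243, -0.063, -0.968]]
ft_force: [1.0, -0.5, -2.2]
grip_width: 0.664
gripper_force: 43.3
```

arm_command --dp '[[-0.011,0.01,0.003],[-0.011,0.01,0.004],[-0.01,0.009,0.004],[-0.01,0.01,0.006],[-0.009,0.011,0.006],[-0.009,0.01,0.007],[-0.007,0.011,0.008],[-0.007,0.01,0.008],[-0.006,0.011,0.008],[0,0,0]]' --turn '[[0.3,-4.8,1],[0.3,-4.8,1],[0.3,-4.8,1],[0.3,-4.8,1],[0.3,-4.8,1],[0.3,-4.8,1],[0.3,-4.8,1],[0.3,-4.8,1],[0.3,-4.8,1],[0,0,0]]' --fingers '[0.05,0.05,0.05,0.05,0.05,0.05,0.05,0.05,0.05,0.05]'

```text
t: 16.72
position: [599.1, -148.2, 149.3]
eef_rot: [[0.108, 0.973, -0.204], [0.521, -0.23, -0.822], [-0.847, -0.017, -0.532]]
ft_force: [-1.2, 0.6, -2.7]
grip_width: 0.66
gripper_force: 43.4
```

```bash
python3 - <<'E'
from h import *
s=manip.get_state(); print(s["t"],np.round(s["joints"],1),np.round(s["position"],1),s["grip_width"])
p,d=imaging.capture("side"); p2,d2=imaging.capture("top")
W=cloud(imaging.get_calibration("top"),d2).reshape(-1,3)
q=W[(abs(W[:,0]-605)<60)&(abs(W[:,1]+137)<60)&(W[:,2]>225)]
print("foot up",len(q),cv2.minEnclosingCircle(q[:,:2].astype(np.float32)) if len(q) else 0,np.percentile(q[:,2],[5,50,95]) if len(q) else 0)
cv2.imwrite("pics/p1.png",np.hstack([cv2.resize(p[130:350,200:420],(400,400)),cv2.resize(p2[110:270,250:410],(400,400))]))
Rt=side(-13,-58); plan([600.9,-148.8,76.5],Rt,5)
E
```

```text
16.7167 [  8.9  43.   11.9  90.6 -51.3 127.2] [ 599.1 -148.2  149.3] 0.6602471993126011
foot up 668 ((609.5261840820312, -124.46186828613281), 50.779258728027344) [239.05967405 242.63778257 246.72063127]
5 turn [-0.14, -0.12, 0.12]
dp [[0.013, 0.001, 0.008], [0.012, 0.0, 0.009], [0.013, 0.001, 0.008], [0.012, 0.001, 0.008], [0.013, 0.0, 0.008]]
```

View pics/p1.png

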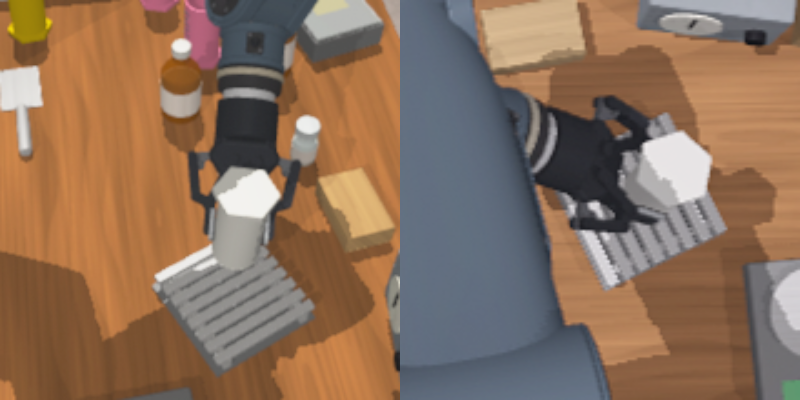

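The picture shows the measure inverted over the rack with its foot face centred near top pixel (360,177). The rest of the scene looks undisturbed. I'll check the centring.

```bash
python3 - <<'E'
from h import *
c=imaging.get_calibration("top")
print(pix2w(c,359.7,176.9,243))
s=manip.get_state(); p0=np.array(s["position"])
print("expected foot centre xy", np.array([605,-137])+p0[:2]-[600.9,-148.8])
Rt=side(-13,-58)
plan([600.9,-148.8,76],Rt,5)
E
```

```text
[ 607.47889162 -139.27601795  243.        ]
expected foot centre xy [ 602.79012378 -135.40460711]
5 turn [-0.14, -0.12, 0.12]
dp [[0.013, 0.001, 0.008], [0.012, 0.0, 0.009], [0.013, 0.001, 0.008], [0.013, 0.001, 0.008], [0.013, 0.0, 0.008]]
```

arm_command --dp '[[0.013,0,0.008],[0.013,0,0.008],[0.013,0,0.008],[0.013,0,0.008],[0.013,0,0.008],[0.005,0,0.003],[0.005,0,0.003],[0,0,0]]' --turn '[[-0.2,-0.1,0.1],[-0.2,-0.1,0.1],[-0.1,-0.1,0.1],[-0.1,-0.1,0.1],[-0.1,-0.1,0.1],[0,0,0],[0,0,0],[0,0,0]]' --fingers '[0.05,0.05,0.05,0.05,0.05,0.05,0.05,0.05]'

```text
t: 17.48
position: [598.7, -146.1, 66.1]
eef_rot: [[0.12, 0.975, -0.188], [0.517, -0.224, -0.826], [-0.847, 0.002, -0.531]]
ft_force: [0.5, 0.0, -0.6]
grip_width: 0.662
gripper_force: 43.4
```

arm_command --dp '[[0.002,0,0.001],[0.002,0,0.001],[0.001,0,0.001],[0,0,0]]' --turn '[[0,0,0],[0,0,0],[0,0,0],[0,0,0]]' --fingers '[0.05,0.05,0.05,0.05]'

```text
t: 17.82
position: [598.9, -146.0, 60.0]
eef_rot: [[0.12, 0.975, -0.188], [0.516, -0.223, -0.827], [-0.848, 0.002, -0.53]]
ft_force: [-0.5, 0.3, -1.7]
grip_width: 0.661
gripper_force: 43.4
```

Expected contact is at TCP z of about 56. I'll go down slowly.

arm_command --dp '[[0.001,0,0.001],[0.001,0,0.001],[0.001,0,0],[0,0,0]]' --turn '[[0,0,0],[0,0,0],[0,0,0],[0,0,0]]' --fingers '[0.05,0.05,0.05,0.05]'

```text
t: 18.15
position: [599.0, -146.3, 58.8]
eef_rot: [[0.119, 0.975, -0.187], [0.514, -0.221, -0.829], [-0.849, 0.002, -0.528]]
ft_force: [-5.0, 3.2, 16.4]
grip_width: 0.661
gripper_force: 44.3
```

arm_command --dp '[[0.001,0,0],[0.001,0,0.001],[0,0,0]]' --turn '[[0,0,0],[0,0,0],[0,0,0]]' --fingers '[0.05,0.05,0.05]'

```text
t: 18.4
position: [599.4, -146.4, 57.7]
eef_rot: [[0.119, 0.975, -0.186], [0.513, -0.221, -0.829], [-0.85, 0.004, -0.527]]
ft_force: [-5.9, 4.9, 22.9]
grip_width: 0.662
gripper_force: 39.7
```

arm_command --dp '[[-0.001,0,-0.001],[0,0,0],[0,0,0],[0,0,0],[0,0,0],[0,0,0],[0,0,0],[0,0,0]]' --turn '[[0,0,0],[0,0,0],[0,0,0],[0,0,0],[0,0,0],[0,0,0],[0,0,0],[0,0,0]]' --fingers '[0.05,0.056,0.06,0.066,0.072,0.08,0.085,0.085]'

```text
t: 19.07
position: [598.9, -145.6, 55.2]
eef_rot: [[0.12, 0.975, -0.189], [0.516, -0.223, -0.827], [-0.848, 0.001, -0.53]]
ft_force: [-0.3, -0.8, -0.0]
grip_width: 0.995
gripper_force: 0.0
```

arm_command --dp '[[0,0,-0.01],[0,0,-0.02],[0,0,-0.025],[0,0,-0.025],[0,0,-0.025],[0,0,-0.025],[0,0,-0.025],[0,0,-0.025],[0,0,0]]' --turn '[[0,0,0],[0,0,0],[0,0,0],[0,0,0],[0,0,0],[0,0,0],[0,0,0],[0,0,0],[0,0,0]]' --fingers '[0.085,0.085,0.085,0.085,0.085,0.085,0.085,0.085,0.085]'

```text
t: 19.82
position: [634.1, 6.9, 152.5]
eef_rot: [[0.121, 0.975, -0.184], [0.518, -0.22, -0.827], [-0.847, 0.004, -0.531]]
ft_force: [0.5, 0.7, -0.3]
grip_width: 0.993
gripper_force: 0.0
```

```bash
python3 - <<'E'
from h import *
s=manip.get_state(); print(s["t"],np.round(s["position"],1))
p,d=imaging.capture("side"); p2,d2=imaging.capture("top")
W=cloud(imaging.get_calibration("top"),d2).reshape(-1,3)
q=W[(abs(W[:,0]-605)<60)&(abs(W[:,1]+137)<60)&(W[:,2]>138)&(W[:,2]<165)]
print("foot",len(q),cv2.minEnclosingCircle(q[:,:2].astype(np.float32)),np.percentile(q[:,2],[2,50,98]))
cv2.imwrite("pics/p2.png",np.hstack([cv2.resize(p[50:380,100:430],(400,400)),cv2.resize(p2[110:270,230:390],(400,400))]))
E
```

```text
19.8167 [634.1   6.9 152.5]
foot 575 ((603.2189331054688, -135.3675994873047), 37.50758743286133) [145.62663262 150.79161261 155.47509272]
```

View pics/p2.png

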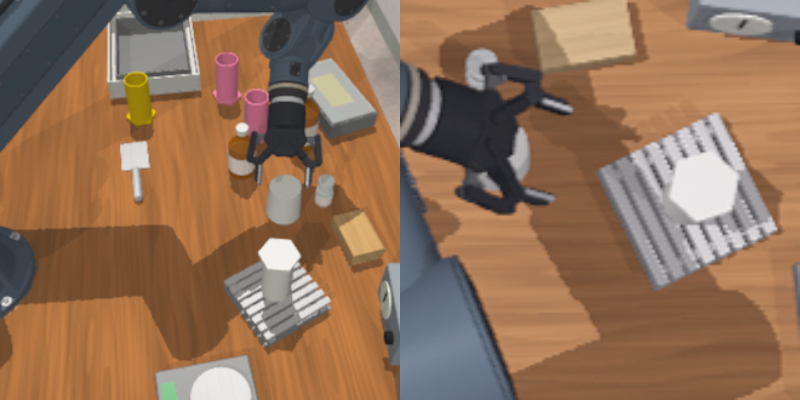

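The picture shows the measure standing mouth-down near the rack's centre: foot top level at z 150, centre (603, -135). The gripper is clear above the beaker and the other things are in place.

```bash
python3 -c "
from cell import manip
print(manip.hand_in())"
```

```text
the job is handed in; nothing more can be done
None
```

The measure now stands mouth-down on the draining rack, about 2–3 mm from the centre; it was lowered by hand, the other things look undisturbed, and the job was handed in at about 20 s.

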